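# Load a tube carrier under the reader bridge of a cytometer's tube loader

### The arm

A 7-joint arm with a two-finger parallel gripper is mounted at the origin on the work surface. World frame = base frame: x ahead of the robot, y to its left, z up, the work surface at z = 0. Lengths are in m, angles in rad, forces in N, time in s.
With the tool pointing down it reaches from about 0.4 to 0.9 m from the base axis. Payload 5.5 kg.
Tool frame: the origin (TCP) lies midway between the tips of the shut fingers; the grasp point (between the pads) lies 19 mm behind it (manip.grip_depth is the distance from the TCP to the grasp point, in m); z points along the fingers, x is the direction in which the jaws open and shut, and the axes are right-handed (so a half turn about z gives the same grasp; the last joint's range is limited). The gripper opens to 92 mm and grips with 3 to 60 N. Pads are 19 mm wide; open, the fingers measure 130 mm over their backs; the gripper's body (75 mm by 190 mm) begins 47 mm behind the grasp point.
Start: joints at [-1.076, 0.501, -0.427, 1.55, 0.221, 1.138, -0.21], TCP at [0.149, 0.633, 0.227] pointing down, gripper open.
Joint ranges: [-2.88, 2.88], [-0.31, 2.03], [-1.54, 1.56], [0.2, 2.42], [-1.41, 4.55], [0.19, 2.02], [-2.57, 2.57]. Speed limits (rad/s): [2.57, 2.57, 3.14, 3.14, 3.14, 3.14, 3.14].

### API

Orientations are given as a unit quaternion [x, y, z, w].
In Python, from bench import manip, effector, viewer gives the robot as it stands. Calls block until the motion is done:
- manip.move_pose(position, orientation): joint-space move of the TCP to a pose.
- manip.servo_line(position, ori=None, vel=0.15): straight line of the TCP; ori=None keeps the orientation; vel is the mean speed in m/s.
- manip.movej(angles): joint-space move.
- effector.open_jaws() and effector.close(f_grip=None): open the fingers fully, or close them until they stop; f_grip is the grip in N (None keeps the last).
- manip.sleep(seconds).
- manip.solve_ik(position, orientation): joint angles nearest the present ones, or None.
- viewer.get_image(name): name is "scene" or "top" or "wrist"; returns the picture (384x512x3 uint8, red, green, blue); there is no depth.
- viewer.get_calibration(name): a dict with "vfov" (degrees; the focal length in pixels is half the picture's height over the tangent of half this angle, whatever the lens; pixels are square), "cx", "cy" (the principal point, pixels), "eye" and "attitude" of the camera in the world. Camera axes: x right, y down, z forward; pixel columns grow to the right and rows downward; lengths in m; the calibration is good to about 2 mm. A picture is of the moment at which its call begins: read the wrist's pose just before it. get_calibration takes no time and is no camera call; for the wrist camera it gives the pose at the moment of the call.
A pose or a line that the arm cannot do raises manip.PlanningError and nothing moves.
- manip.hand_in(): hands the job in, once; it reports no verdict.
Readings, each from a call of its own:
- manip.current_clock(): time.
- manip.current_q(): joint angles.
- manip.current_joint_velocities(): joint speeds.
- manip.current_tau(): joint torques, N m.
- manip.current_tool_pos(): TCP position.
- manip.current_tcp_rot(): TCP orientation.
- manip.current_force(): force on the tool from outside, world axes, zero at the start.
- manip.current_wrist_torque(): the same for the moment, N m.
- manip.current_finger_gap(): finger opening in m.
Only numpy, scipy, OpenCV 4.12 (cv2) and the standard library are available. Lean on these libraries where they do the work, as an engineer would, in place of code of your own. Each camera call takes 0.05 s, during which the arm holds its last target.

### The job

Load the waiting carrier of capped tubes into the tube loader: press down the one tube that stands proud of the others until it is level with them, then slide the carrier gently along the lane it stands in front of, under the reader bridge, until its nose is fully home against the stop at the end. Nothing may strike the bridge, and the carrier must stay upright. Leave the empty carrier, the two carriers already loaded and everything else on the bench where they are.

Things in the scene. Friction and masses are not known exactly. Their poses are not given: they have to be found in the camera images.
- loader: Tube loader, fixed: bare aluminium deck 300 mm wide (y), 615 mm long (x), top 14 mm above the bench, four parallel lanes along its +x (away from the robot). Origin: on the bench, midway across, under the line where the straight guides begin; x axis along the lanes, in the loading direction. The deck starts at x = -245 mm; it is bare up to x = -31 mm, where the carriers wait.
- lane_1 (a point): Point on the deck in the middle of the first lane from the left (loader y = +84 mm), where its straight guides begin (loader x = 0). Each lane has two steel guides 10 mm tall, 29 mm apart inside, from x = 0 to the stop at x = 170 mm; before them flared guides, also 10 mm tall, open to about 48 mm inside at x = -31 mm. Lanes 2 and 4 (y = +28, -84 mm) hold loaded carriers.
- lane_3 (a point): The same point of the third lane from the left (loader y = -28 mm). The carrier to load waits in front of lane 1 or lane 3, the empty carrier in front of the other. The end stop of all lanes is a black bar 50 mm tall, its face at loader x = 170 mm; behind it, from x = 200 mm, is a white housing 105 mm above the deck.
- bridge: Reader bridge, fixed to the loader: white beam across all lanes, 55 mm deep (loader x = 85 to 140 mm), 300 mm wide, 42 mm tall, on two 22 mm posts at loader y = +139 and -139 mm. Underside 95 mm above the deck: seated tubes (86 mm) pass with 9 mm to spare, the proud tube does not. Origin: middle of the beam's underside; axes as the loader's.
- carrier: The carrier to load: dark grey plastic, loose, about 0.23 kg, 184 mm long (x), 26 mm wide (y), eight capped clear tubes in a row, caps 13 mm wide, seated tops 86 mm above its underside, every 15.5 mm from 66 to 174.5 mm from the tail. Origin: on its underside at the middle of the tail face; x axis to the nose. It stands on the deck, nose up the lane, a few mm aside and a few degrees askew.
- carrier_tail (a point): Middle of the carrier's flat tail face, 30 mm above its underside. The face to push on belongs to an upright tab 12 mm thick (x), 26 mm wide, 46 mm tall; the next 42 mm are low (26 mm tall), then comes the tube block, 50 mm tall without the tubes. When home the tail face lies at loader x = -14 mm.
- carrier_nose (a point): Foremost point of the carrier's foot, 5 mm above its underside, 184 mm from the tail face; the foot tapers to about 16 mm there. It meets the stop at loader x = 170 mm.
- tube (a joint): How far the proud tube (the third from the tail, 97 mm from the tail face) stands above its seat, in m: 0 fully seated, about 0.014 to 0.022 at the start. It grips its hole: about 4 N of steady push moves it down, and it stays where it is left.
- tube_top (a point): Centre of the top of the proud tube's cap.
- empty_carrier: The same carrier without tubes, loose, waiting in front of the other free lane (loader y = -28 or +84 mm). To be left alone. Origin as for the carrier.
- loaded_carrier_a: Carrier full of tubes, loose, already home in the lane at loader y = +28 mm. To be left alone. Origin as for the carrier.
- loaded_carrier_b: Carrier full of tubes, loose, already home in the lane at loader y = -84 mm. To be left alone. Origin as for the carrier.
- mouse: Black computer mouse 105 x 60 x 35 mm on a mat, loose, left of the loader. Origin under its centre.
- tip_box: Clear pipette tip box 122 x 86 x 63 mm, loose, right of the loader. Origin under its centre.
- marker: Marker pen 135 mm long, 13 mm thick, lying on the bench left of the loader. Origin under its centre, x along it.
- tube_rack: Pale tube rack 100 x 200 mm, 58 mm tall (92 mm with its tubes), loose, right of the loader. Origin under its centre.
- timer: White bench timer 70 x 65 x 21 mm, loose, right of the loader. Origin under its centre.
Not all that is in view belongs to the job. Leave any blue or red look-alike of the carrier alone.

How it is judged:
On the way:
1. the proud tube has been pressed down level with the others (within 3 mm) (value of joint tube below 0.003 m), for 0.2 s.
At the end, for the whole second after the job is handed in: The carrier lies flat on the deck in its lane, under the bridge, its nose within 4 mm of the stop, its tail within 5 mm of the lane's centre line, at rest, with the proud tube down to within 3 mm of its seat (x of carrier_nose in the frame of loader above 0.166 m and z of carrier in the frame of loader below 0.018 m and (y of carrier in the frame of loader between 0.079 and 0.089 m or y of carrier in the frame of loader between -0.033 and -0.023 m) and angle between the x axis of carrier and the x axis of loader, either way round below 0.05 rad and angle between carrier's own z axis and vertical below 0.05 rad and value of joint tube below 0.003 m and linear speed of carrier below 0.01 m/s); the robot touches nothing.
It fails at once if something strikes or pushes on the reader bridge with more than 10 N (contact force between bridge and anything else above 10 N).
It fails at once if the carrier is tipped by more than 20 degrees (angle between carrier's own z axis and vertical above 0.35 rad).
It fails at once if the carrier is flung along faster than 0.5 m/s (linear speed of carrier above 0.5 m/s).
It fails at once if the empty carrier or a loaded carrier is moved by more than 12 mm (distance of any of empty_carrier, loaded_carrier_a, loaded_carrier_b from where it was at the start of the episode above 0.012 m).
It fails at once if something else on the bench is moved by more than 30 mm (distance of any of mouse, tip_box, marker, tube_rack, timer from where it was at the start of the episode above 0.03 m).
It also fails if it takes over 48 s, if anything falls off the work surface, if the arm or the gripper's body presses on something with over 40 N, if the wrist force passes 120 N, or if a joint passes its speed limit or range.

## Working session

There is one attempt and no reset: what is moved stays moved. The work goes in short steps, each a Python script; the robot and the scene stay as the last script left them, time stands still between calls to the robot, and variables do not carry over. Pictures are saved under pics/ and viewed, and the job is handed in when it is done.

```bash
mkdir -p pics; ls
python3 - <<'E'
from bench import manip,effector,viewer
import cv2
for n in ["scene","top","wrist"]:
    im=viewer.get_image(n); cv2.imwrite(f"pics/{n}0.png",im[:,:,::-1])
    c=viewer.get_calibration(n); print(n,c)
print(manip.current_clock(),manip.current_tcp_rot(),manip.current_force())
E
```

```text
pics
scene {'vfov': 51.39207684335457, 'cx': 256.0604405008789, 'cy': 195.41161085356356, 'eye': array([1.53571321, 0.12276829, 1.02194913]), 'attitude': array([ 0.5984483 ,  0.69193319, -0.31065406, -0.25803518])}
top {'vfov': 42.225492153381516, 'cx': 258.5909274152781, 'cy': 183.1249004400649, 'eye': array([ 0.23284373, -0.03030901,  1.59796543]), 'attitude': array([ 0.70881194, -0.69839881,  0.06725322, -0.07281304])}
wrist {'vfov': 71.92414081588726, 'cx': 251.75192852468922, 'cy': 195.3015327809303, 'eye': array([0.08188312, 0.64847256, 0.38278754]), 'attitude': array([0.77754172, 0.6151079 , 0.080257  , 0.10310173])}
0.15 [ 7.84131523e-01  6.20594272e-01 -5.87998465e-04  3.98982902e-04] [-0.83099526 -0.24189527 -0.31267822]
```

View pics/scene0.png

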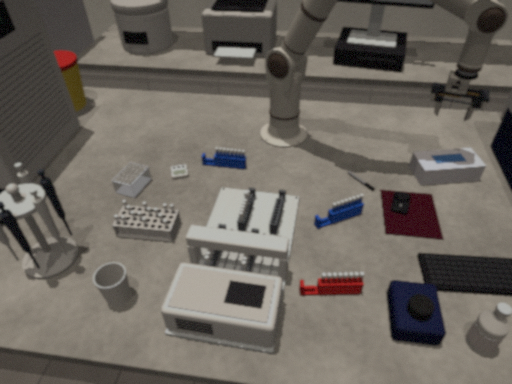

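View pics/top0.png

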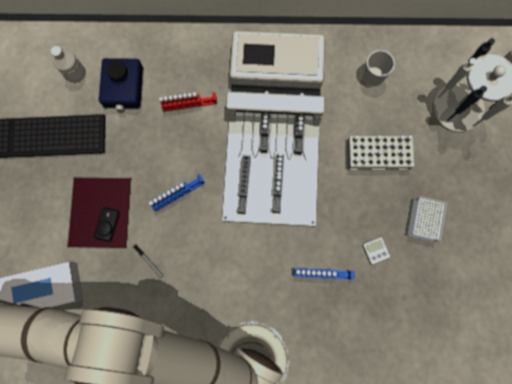

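View pics/wrist0.png

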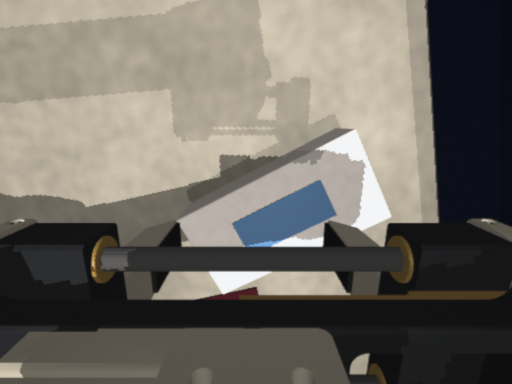

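Run:
```python
import cv2
a=cv2.imread("pics/top0.png")[85:230,215:330]; cv2.imwrite("pics/topz.png",cv2.resize(a,None,fx=4,fy=4,interpolation=cv2.INTER_CUBIC))
a=cv2.imread("pics/scene0.png")[180:280,180:310]; cv2.imwrite("pics/scenez.png",cv2.resize(a,None,fx=5,fy=5,interpolation=cv2.INTER_CUBIC))
```

```text
(no output)
```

View pics/topz.png

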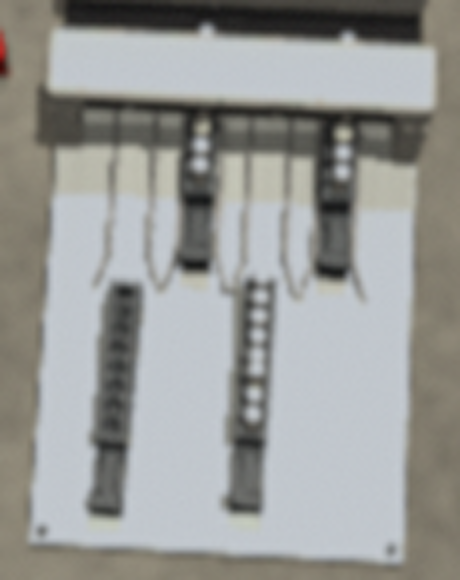

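View pics/scenez.png

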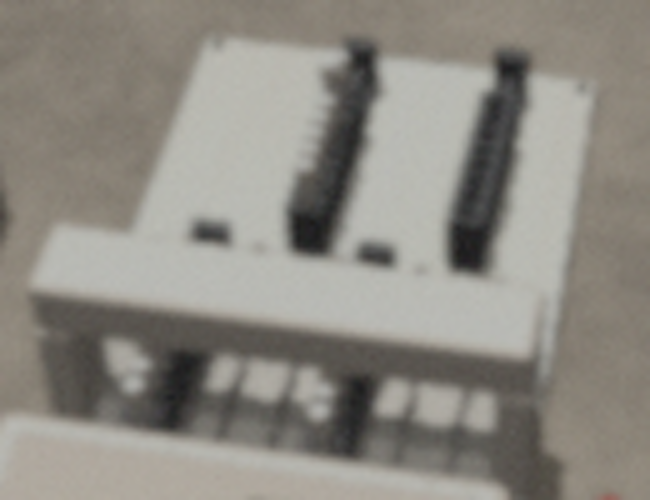

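```bash
cat > h.py <<'E'
import numpy as np, cv2
from scipy.spatial.transform import Rotation as R
from bench import manip,effector,viewer
def K(c):
    f=192/np.tan(np.radians(c['vfov'])/2); return f,c['cx'],c['cy']
def ray(c,p,z):
    f,cx,cy=K(c); d=R.from_quat(c['attitude']).apply([(p[0]-cx)/f,(p[1]-cy)/f,1]); e=c['eye']
    return e+d*(z-e[2])/d[2]
def proj(c,P):
    f,cx,cy=K(c); q=R.from_quat(c['attitude']).inv().apply(np.atleast_2d(P)-c['eye'])
    return np.c_[f*q[:,0]/q[:,2]+cx,f*q[:,1]/q[:,2]+cy]
E
python3 - <<'E'
from h import *
c=viewer.get_calibration("top")
Z=lambda x,y:(215+x/4-.375,85+y/4-.375)
a=ray(c,Z(30,543),.014);b=ray(c,Z(404,563),.014);print(a,b,np.linalg.norm(a-b))
v=a-b;print("yaw",np.arctan2(-v[0],v[1]))
for n,p,z in [("tail",(243,513),.06),("tailL",(227,508),.06),("proud?",(253,412),.12),("nosecap",(262,290),.1),("emptytail",(104,513),.06),("cap1",(253,412),.1),("bridgeL",(52,92),.151),("bridgeR",(433,108),.151)]:
    print(n,ray(c,Z(*p),z))
E
```

```text
[0.42788865 0.09958626 0.014     ] [ 0.41622652 -0.19949387  0.014     ] 0.2993074137903641
yaw -0.03897357992818401
tail [ 0.44813748 -0.06951411  0.06      ]
tailL [ 0.45188487 -0.05700952  0.06      ]
proud? [ 0.51684571 -0.07487028  0.12      ]
nosecap [ 0.61719953 -0.08170552  0.1       ]
emptytail [0.44656186 0.03880878 0.06      ]
cap1 [ 0.52068886 -0.07547329  0.1       ]
bridgeL [0.75819387 0.08187387 0.151     ]
bridgeR [ 0.74916122 -0.20947996  0.151     ]
```

```bash
cat >> h.py <<'E'
YAW=-0.039
def down(yaw):  # tool y along loader +x, tool z down
    ex=np.array([np.cos(yaw),np.sin(yaw),0]); z=np.array([0,0,-1.]); return R.from_matrix(np.c_[np.cross(ex,z),ex,z]).as_quat()
E
python3 - <<'E'
from h import *
q=down(YAW);print(q)
manip.move_pose([0.665,-0.065,0.26],q)
c=viewer.get_calibration("wrist"); im=viewer.get_image("wrist")
cv2.imwrite("pics/w1.png",im[:,:,::-1]); import pickle; pickle.dump(c,open("w1.pkl","wb"))
print(c,manip.current_tool_pos(),manip.current_clock(),manip.current_force())
E
```

```text
[0.72076006 0.69318464 0.         0.        ]
{'vfov': 71.92414081588726, 'cx': 251.75192852468922, 'cy': 195.3015327809303, 'eye': array([ 0.59588757, -0.06085527,  0.41678704]), 'attitude': array([0.71422217, 0.68763348, 0.09058242, 0.09403036])} [ 0.66509245 -0.06367792  0.25989935] 3.2417 [ 0.44425044 -0.53104213  0.31899666]
```

View pics/w1.png

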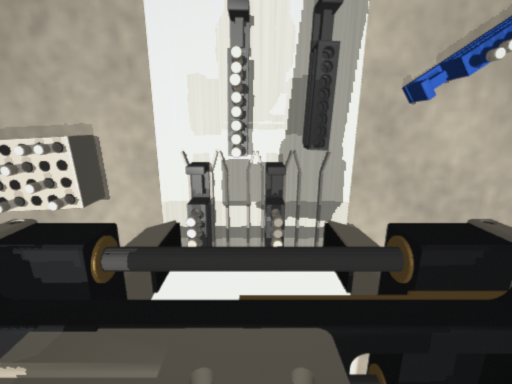

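Run:
```python
import cv2
a=cv2.imread("pics/w1.png")[0:190,140:380]; cv2.imwrite("pics/w1z.png",cv2.resize(a,None,fx=3.15,fy=3.15,interpolation=cv2.INTER_CUBIC))
a=cv2.imread("pics/w1.png")[0:165,210:270]; cv2.imwrite("pics/w1y.png",cv2.resize(a,None,fx=3.6,fy=3.6,interpolation=cv2.INTER_CUBIC))
```

```text
(no output)
```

View pics/w1z.png

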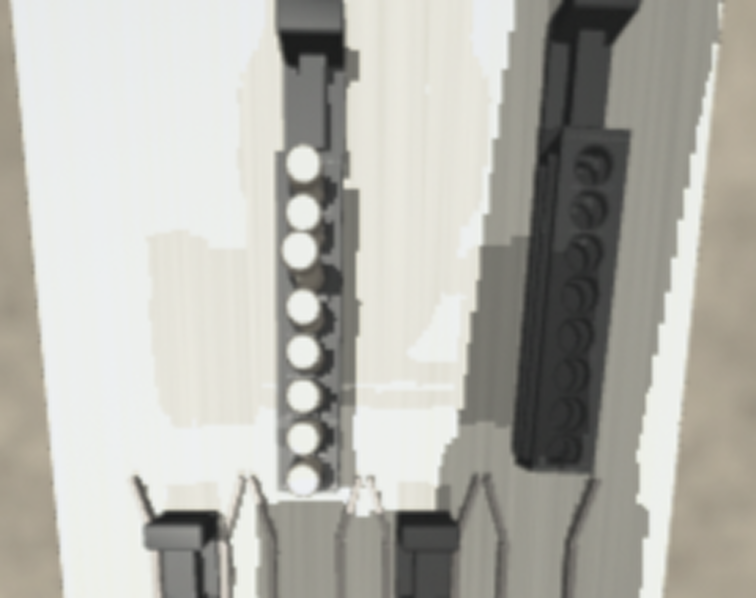

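View pics/w1y.png

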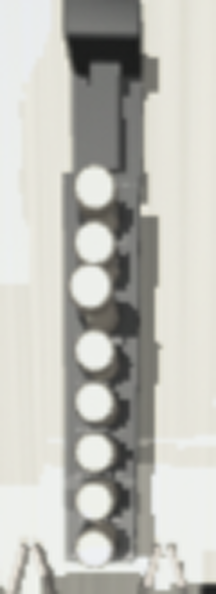

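Run:
```python
from h import *
import pickle
c=pickle.load(open("w1.pkl","rb"))
Z=lambda x,y:((x+.5)/3.15-.5+140,(y+.5)/3.15-.5)
caps=[(303,163),(303,212),(299,250),(304,307),(304,352),(304,396),(304,438),(303,479)]
s=np.array([66+15.5*i for i in range(8)])/1000
P=np.array([ray(c,Z(*p),.100) for p in caps]);k=[0,1,3,4,5,6,7]
A=np.c_[np.ones(7),s[k]]
co,res,*_=np.linalg.lstsq(A,P[k,:2],rcond=None);print("tail",co[0],"dir",co[1],"carrier yaw",np.arctan2(co[1,1],co[1,0]))
print((A@co-P[k,:2])*1000)
# proud height
e=c['eye']; true=co[0]+.097*co[1]; p0=P[2,:2]; d=(p0-e[:2])/(0.1-e[2])
t=np.linalg.lstsq(d[:,None],true-p0,rcond=None)[0];print("proud true",true,"seen",p0,"h",t)
T={(-31,-108):(135,477),(-31,-52):(250,477),(-31,4):(364,477),(-31,56):(481,477),(-31,108):(597,479)}
for kk,p in T.items(): print(kk,ray(c,Z(*p),.024))
# loaded carrier tails: tab top at z .06, far edge (tail) 
for n,p in [("b tail top L",(147,517)),("b R",(220,514)),("a L",(398,515)),("a R",(458,513))]: print(n,ray(c,Z(*p),.06))
print("tab front top L/R",ray(c,Z(279,30),.06),ray(c,Z(342,27),.06))
```

```text
tail [ 0.45375491 -0.07166358] dir [ 0.99185431 -0.05117208] carrier yaw -0.05154663251039579
[[ 0.16202509  0.08972261]
 [ 0.13982901  0.1206467 ]
 [-0.23256133 -0.15826713]
 [-0.20489573 -0.13479044]
 [-0.23719771 -0.10812256]
 [ 0.04617827 -0.09825354]
 [ 0.32662241  0.28906435]]
proud true [ 0.54996478 -0.07662728] seen [ 0.54663636 -0.07801676] h [0.02186768]
(-31, -108) [ 0.62995374 -0.16402134  0.024     ]
(-31, -52) [ 0.63198967 -0.11036586  0.024     ]
(-31, 4) [ 0.63400795 -0.05717586  0.024     ]
(-31, 56) [ 0.63607937 -0.002585    0.024     ]
(-31, 108) [0.63906108 0.05157539 0.024     ]
b tail top L [ 0.64399108 -0.1512141   0.06      ]
b R [ 0.64389147 -0.11978837  0.06      ]
a L [ 0.64721727 -0.04349056  0.06      ]
a R [ 0.64733321 -0.01775555  0.06      ]
tab front top L/R [ 0.46426667 -0.0834795   0.06      ] [ 0.46418377 -0.05996766  0.06      ]
```

```bash
sed -i 's/^YAW=.*/YAW=-0.040\nO=np.array([0.666,-0.0594])\ndef L(x,y,z):\n    c,s=np.cos(YAW),np.sin(YAW); return [O[0]+c*x-s*y,O[1]+s*x+c*y,z]\ndef inL(p):\n    c,s=np.cos(YAW),np.sin(YAW); d=np.array(p[:2])-O; return np.array([c*d[0]+s*d[1],-s*d[0]+c*d[1]])/' h.py
python3 - <<'E'
from h import *
q=down(YAW); x,y=0.550,-0.0766
effector.close(20)
manip.move_pose([x,y,0.17],q)
print("gap",manip.current_finger_gap(),manip.current_clock(),manip.current_tool_pos(),manip.current_force())
manip.servo_line([x,y,0.127],q,vel=.08)
f0=np.array(manip.current_force());print(f0)
for z in np.arange(.123,.1005,-.003):
    manip.servo_line([x,y,z],q,vel=.03)
    f=np.array(manip.current_force())-f0;p=manip.current_tool_pos();print(round(z,4),p.round(4),f.round(2))
    if f[2]>15: break
print(manip.current_clock())
E
```

```text
gap 0.00030411036180936455 5.325 [ 0.55067127 -0.0766501   0.17055955] [0.8300696  0.21422918 0.35061764]
[ 0.92055436  0.15733862 -0.50112311]
0.123 [ 0.55   -0.0766  0.1231] [-0.89 -1.02  0.6 ]
0.12 [ 0.5503 -0.0766  0.1201] [-1.23 -0.4   1.61]
0.117 [ 0.5501 -0.0766  0.1169] [-0.13  0.25  0.76]
0.114 [ 0.5499 -0.0766  0.1137] [-0.97 -0.21  0.84]
0.111 [ 0.5497 -0.0766  0.1106] [-0.93  0.17  1.15]
0.108 [ 0.5496 -0.0766  0.1076] [-0.91 -1.    0.75]
0.105 [ 0.5498 -0.0766  0.1046] [-1.37  0.03 -0.84]
0.102 [ 0.5499 -0.0766  0.1017] [-0.2  -0.58  0.15]
8.0417
```

Run:
```python
from h import *
q=down(YAW); 
c=viewer.get_calibration("wrist"); im=viewer.get_image("wrist"); cv2.imwrite("pics/w2.png",im[:,:,::-1])
im=viewer.get_image("top"); cv2.imwrite("pics/t2.png",cv2.resize(im[85:230,215:330,::-1],None,fx=4,fy=4,interpolation=cv2.INTER_CUBIC))
im=viewer.get_image("scene"); cv2.imwrite("pics/s2.png",cv2.resize(im[150:280,180:310,::-1],None,fx=4,fy=4,interpolation=cv2.INTER_CUBIC))
```

```text
(no output)
```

View pics/w2.png

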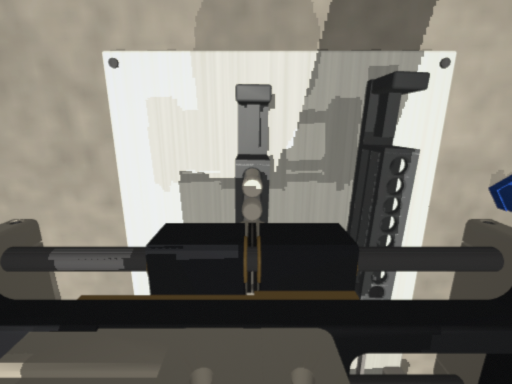

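View pics/s2.png

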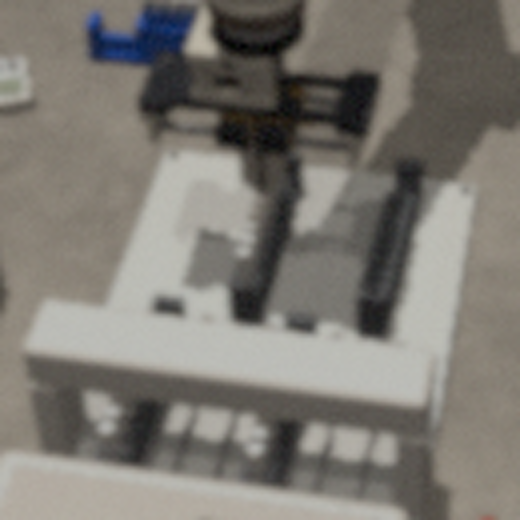

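Run:
```python
from h import *
q=down(YAW); x,y=0.550,-0.0766
for z in [.1005,.0995,.0985]:
    manip.servo_line([x,y,z],q,vel=.03)
    f=np.array(manip.current_force());p=manip.current_tool_pos();print(round(z,4),p.round(4),f.round(2))
    if f[2]>12: break
manip.servo_line([x,y,.15],q,vel=.15)
manip.move_pose([0.665,-0.065,0.26],q)
c=viewer.get_calibration("wrist"); im=viewer.get_image("wrist")
cv2.imwrite("pics/w3.png",im[:,:,::-1]); import pickle; pickle.dump(c,open("w3.pkl","wb"))
cv2.imwrite("pics/w3z.png",cv2.resize(im[0:190,140:380,::-1],None,fx=3.15,fy=3.15,interpolation=cv2.INTER_CUBIC))
print(manip.current_clock())
```

```text
0.1005 [ 0.5501 -0.0766  0.1005] [ 0.   -0.19  0.99]
0.0995 [ 0.5502 -0.0766  0.1002] [-2.22 -0.23  6.26]
0.0985 [ 0.5504 -0.0767  0.1001] [-4.01  0.49 13.92]
10.1667
```

View pics/w3z.png

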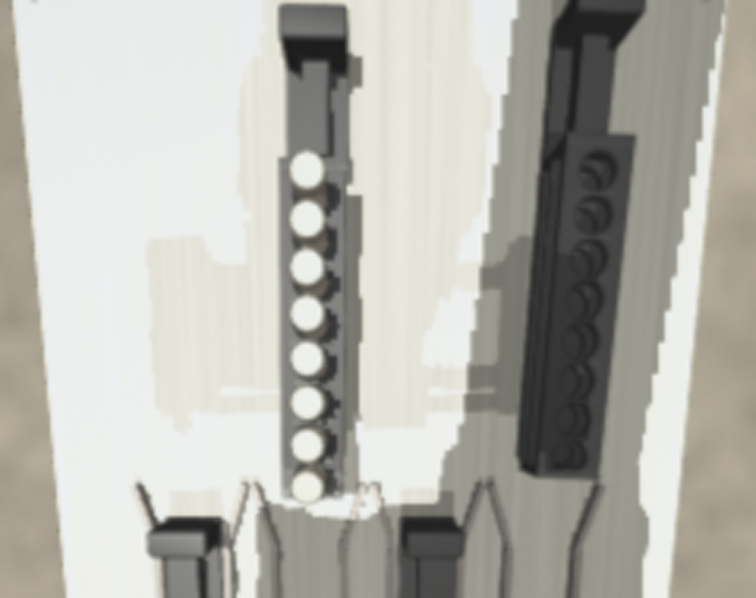

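Run:
```python
from h import *
q=down(YAW); z=.034
manip.move_pose(L(-.252,-.0215,.17),q)
manip.servo_line(L(-.252,-.0215,z),q,vel=.12)
f0=np.array(manip.current_force());print(f0,manip.current_clock())
for lx in np.arange(-.235,-.11,.0125):
    ly=np.interp(lx,[-.222,-.13],[-.0215,-.028])
    manip.servo_line(L(lx,ly,z),q,vel=.05)
    f=np.array(manip.current_force())-f0;p=manip.current_tool_pos();print(inL(p).round(4),p[2].round(4),f.round(2))
    if np.linalg.norm(f[:2])>8: print("STOP");break
print(manip.current_clock())
im=viewer.get_image("wrist");cv2.imwrite("pics/w4.png",im[:,:,::-1])
im=viewer.get_image("top"); cv2.imwrite("pics/t4.png",cv2.resize(im[85:230,215:330,::-1],None,fx=4,fy=4,interpolation=cv2.INTER_CUBIC))
```

```text
[ 0.385351    0.25466566 -0.42054947] 12.4917
[-0.2347 -0.0215] 0.034 [-0.81  0.5   0.08]
[-0.2221 -0.0215] 0.034 [-0.12 -0.56  0.78]
[-0.2093 -0.0224] 0.0341 [-0.84 -0.72  0.93]
[-0.1967 -0.0233] 0.0341 [-0.13 -0.59  1.34]
[-0.184  -0.0241] 0.0341 [-0.31 -0.33  1.18]
[-0.1716 -0.025 ] 0.0341 [-0.77 -0.21  1.  ]
[-0.1591 -0.0259] 0.0341 [-0.89  0.03  0.15]
[-0.1467 -0.0268] 0.0341 [-0.49 -0.44  0.55]
[-0.1342 -0.0277] 0.0341 [-1.22  0.11  0.31]
[-0.1217 -0.028 ] 0.0341 [ 0.08 -0.37  0.33]
16.5833
```

View pics/t4.png

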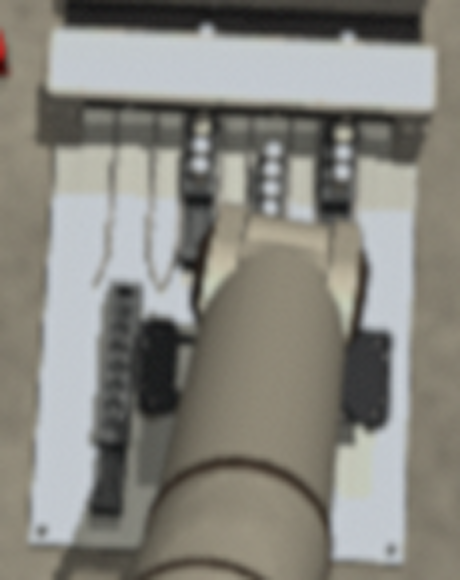

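Run:
```python
from h import *
q=down(YAW); z=.034
f0=np.array([.38,.25,-.42])
def go(lx,v):
    manip.servo_line(L(lx,-.028,z),q,vel=v)
    f=np.array(manip.current_force())-f0;p=manip.current_tool_pos();print(inL(p).round(4),p[2].round(4),f.round(2))
    return np.linalg.norm(f[:2])>9
for lx in list(np.arange(-.107,-.035,.015))+list(np.arange(-.034,-.014,.003)):
    if go(lx,.05 if lx<-.035 else .025): print("STOP");break
print(manip.current_clock())
im=viewer.get_image("wrist");cv2.imwrite("pics/w5.png",im[:,:,::-1])
im=viewer.get_image("top"); cv2.imwrite("pics/t5.png",cv2.resize(im[85:230,215:330,::-1],None,fx=4,fy=4,interpolation=cv2.INTER_CUBIC))
```

```text
[-0.1063 -0.028 ] 0.034 [ 0.14 -0.35  0.26]
[-0.0913 -0.0279] 0.0341 [0.12 0.19 0.45]
[-0.0763 -0.028 ] 0.0341 [ 0.75 -0.67  1.33]
[-0.0613 -0.028 ] 0.034 [-0.37  0.44  1.4 ]
[-0.0463 -0.0279] 0.034 [-0.62 -0.28  0.54]
[-0.0336 -0.028 ] 0.0341 [-0.75 -0.6   0.03]
[-0.0308 -0.028 ] 0.034 [0.16 0.17 0.43]
[-0.0277 -0.028 ] 0.034 [-0.45 -0.71 -0.15]
[-0.0252 -0.028 ] 0.0338 [-2.58  0.46  1.41]
[-0.0252 -0.028 ] 0.0337 [-9.8   0.31  7.97]
STOP
20.675
```

View pics/w5.png

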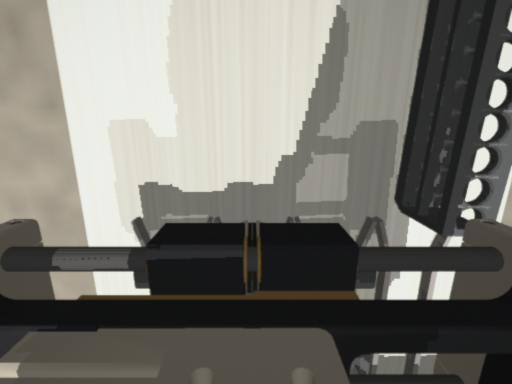

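Run:
```python
from h import *
q=down(YAW)
manip.servo_line(L(-.06,-.028,.034),q,vel=.08)
manip.servo_line(L(-.06,-.028,.25),q,vel=.15)
manip.move_pose(L(.06,-.028,.27),q)
c=viewer.get_calibration("wrist"); im=viewer.get_image("wrist")
cv2.imwrite("pics/w6.png",im[:,:,::-1]); import pickle; pickle.dump(c,open("w6.pkl","wb"))
cv2.imwrite("pics/w6z.png",cv2.resize(im[60:240,140:380,::-1],None,fx=3.2,fy=3.2,interpolation=cv2.INTER_CUBIC))
print(manip.current_clock(),manip.current_force())
im=viewer.get_image("scene"); cv2.imwrite("pics/s6.png",cv2.resize(im[180:310,180:310,::-1],None,fx=4,fy=4,interpolation=cv2.INTER_CUBIC))
```

```text
23.6 [ 0.29953599 -0.14959726  0.58818169]
```

View pics/w6z.png

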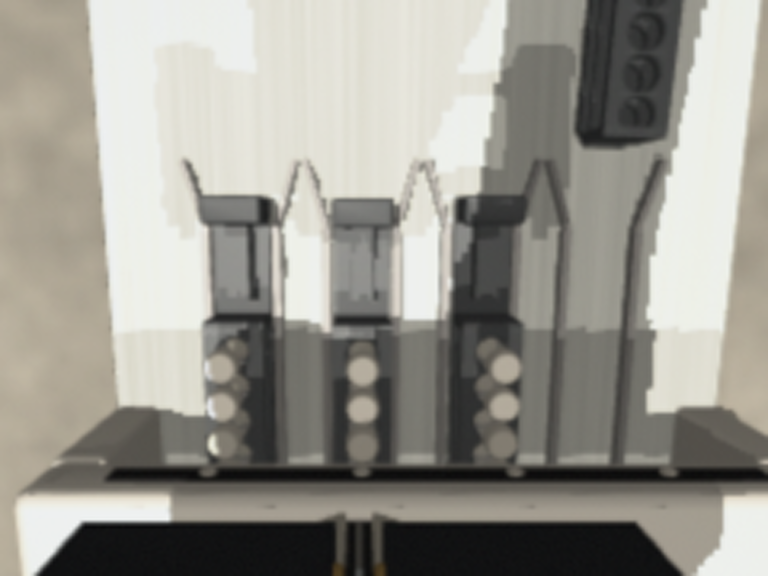

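View pics/s6.png

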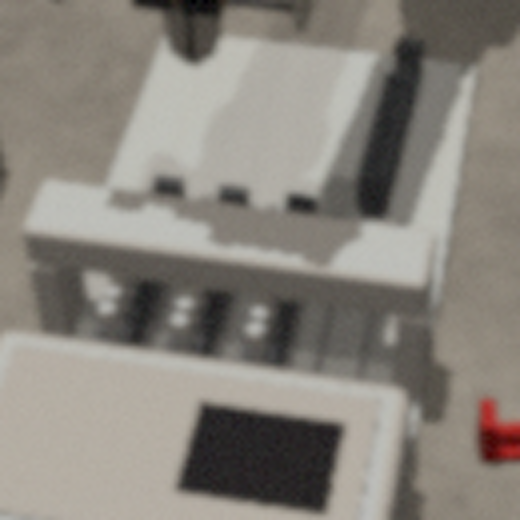

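Run:
```python
from h import *
print(manip.current_clock(),manip.current_joint_velocities().round(3)); manip.hand_in()
```

```text
23.65 [ 0.    -0.019 -0.001  0.005  0.001 -0.001 -0.   ]
the job is handed in; nothing more can be done
```

I pressed the proud tube down and pushed the carrier fully home in lane 3. I handed the job in at 23.7 s; no verdict was reported.

- **Choice of carrier:** The one with white caps stood in front of lane 3, at pixel (278,183) in the top view. The empty one stood in front of lane 1, at (244,184). I left the blue and red look-alikes alone.
- **Tube:** It stood about 22 mm proud by my measurement. I pressed it with the closed fingertips until they stopped at z = 0.100 m, the level of the other caps, with about 14 N at the end. A wrist picture afterwards showed all eight caps evenly spaced. The readings while it was moving down showed no clear 4 N resistance, so the final stop and the picture are what confirm it.
- **Push:** I pushed on the tail face at 50 mm/s, slowing to 25 mm/s near the end, until it stopped hard at about 10 N. The fingers stopped 1.7 mm short of where I had calculated, which is about the error of my loader position.
- **Final picture:** The tail is centred in its lane and upright, and level with the two loaded carriers to within about 1 mm. The arm was clear of everything. The empty and loaded carriers looked unmoved, though I did not measure them again.

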